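Load the drilling jig through its chip flap

ROBOT

A 6-joint arm with a two-finger parallel gripper is mounted at the origin on a cart in front of the work surface, level with it; the furniture and walls round the work are solid. World frame = base frame: x ahead of the robot, y to its left, z up, the work surface at z = 0. Lengths are in m, angles in rad, forces in N, time in s.
With the tool pointing down it reaches from about 0.375 to 0.975 m from the base axis. Payload 3.8 kg.
Tool frame: the origin (TCP) lies between the finger pads; the fingertips stand 22 mm ahead of it and the grasp point (between the pads) lies 3 mm ahead of it; z points along the fingers, y is the direction in which the jaws open and shut (so a half turn about z gives the same grasp; the last joint's range is limited). The gripper opens to 85 mm and grips with 20 to 120 N. Pads are 22 mm wide; open, the fingers measure 114 mm over their backs; the gripper's body (76 mm by 85 mm) begins 54 mm behind the grasp point. The pads swing forward as they close: fully open they stand 13 mm farther back than shut.
Start: joints at [-1.342, 0.264, 1.604, -0, 1.274, -0.037], TCP at [0.177, -0.651, 0.253] pointing down, gripper open.
Joint ranges: [-2.63, 2.63], [-0.94, 2.18], [0.31, 2.57], [-1.31, 4.45], [0, 2.66], [-2.55, 2.55]. Speed limits (rad/s): [2.57, 2.57, 3.14, 3.14, 3.14, 3.14].

INTERFACE

Orientations are given as a rotation vector (axis times angle).
In Python, from workcell import * gives the robot as it stands.
- The arm moves only by the tool step_arm, never from a script. Its argument "motion" is a list that holds one entry, the list of rows, each a list of 7 numbers: the finger opening in m, from 0 to 0.0854, then the shift along the world's x, y, z in m, then the turn, a rotation vector about the world's x, y, z in degrees. A call has exactly 8 rows; each row is the pose to reach, as a shift and turn from the pose measured when the call began; what a row does not reach only later rows make up. A row lasts 1/8 s, in which the tool goes at most 62.5 mm and 10.7 degrees, less where a joint would pass 70% of its speed; a pose out of reach is approached as far as the arm can. A call with a gripper value outside its range is refused whole. The fingers move at their own pace and stop on an object; "newtons" is the grip in N (left out, the last holds). Time passes only in rows, so rows that repeat a pose let the fingers close, or fill a call up. It gives the time, the measured TCP pose, the force and the opening at its end, in the units of the state.
- read_state(): the state, without advancing time (a new reading comes with each control period).
- read_camera(name): name is "side" or "top"; returns (picture, depth): 384x512x3 uint8, blue, green, red; 384x512 float32, m along the optical axis (not along the pixel's ray), 0 where there is no reading.
- get_calibration(name): a dict with "K" (3x3 intrinsics, pixels), "dist_coeffs" ([k1, k2, p1, p2, k3] as OpenCV has them; the pictures are not rectified), "world_from_camera" (4x4, takes a point from camera to world coordinates). Camera axes: x right, y down, z forward; pixel columns grow to the right and rows downward; lengths in m; the calibration is good to about 2 mm. A picture is of the moment at which its call begins. get_calibration takes no time and is no camera call.
- finish_job(): hands the job in, once; it reports no verdict.
Trained networks look in the newest picture that a camera, given by its name, has taken for a name from the list of things; names that differ only in an ending like _2 or _b are one class to them, and where a whole thing is asked for, a point or a joint stands for the part that bears it (a point fixed in the world has none). Each returns a list of dicts, best first, with "score" (0 to 1); they miss things now and then, are a little off and sometimes report something else, mostly with a low value. They report only what shows in the picture. A call takes as long as a camera call. They do not tell look-alikes from the thing itself.
- spot_in(camera, thing): "xyz" ([x, y, z] in m, in the coordinates of the camera as it stood for that picture, good to about 4 mm: the middle of the surface that is visible of it).
- regions_of(camera, thing): "region" (384x512 bool, what is visible of it).
The state is a dict: "time": time; "q": joint angles; "joint_vel": joint speeds; "joint_torque": joint torques, N m; "tool_pos": TCP position; "tcp_rot": TCP orientation; "wrist_force": force on the tool from outside, world axes, zero at the start; "torque": the same for the moment, N m; "width": opening from 0.0 (shut) to 1.0 (fully open).
Only numpy, scipy, OpenCV 4.12 (cv2) and the standard library are available. Lean on these libraries where they do the work, as an engineer would, in place of code of your own. Each camera call takes 0.05 s, during which the arm holds its last target. There are 200 camera calls.

TASK

Load the drilling jig: using the beech dowel as a push rod, push the wood blank waiting on the loading bed in through the yellow spring flap and on until it butts against the length stop hidden inside, and seat it there with a firm push of about 12 N held for at least half a second. The stop is only finger-tight, so never push the blank harder than 25 N. Then draw the dowel right out so that the flap shuts behind the blank, and lay the dowel back on the bench clear of the jig, leaving the tape measure, the tin of screws and the angle bracket where they are.

Things in the scene. Friction and masses are not known exactly. Their poses are not given: they have to be found in the camera images.
- jig: Fixed drilling jig: plywood base, wooden walls, aluminium lid with brass bushes; 337 x 114 mm, 60 mm high. Origin on the bench, on the centre line, straight below the flap's hinge. x points along the channel into the jig (the pushing direction), y left of that, z up. Base 12 mm thick, x = -155 to 182 mm; covered part from x = -6 mm on; before it the open loading bed.
- mouth (a point): Middle of the jig's mouth on the bed, 12 mm above the bench below the hinge; axes as the jig's. The opening is 31 mm high, the channel 64 mm wide. In front of it two low wooden rails (9 mm above the bed) guide the blank: flared, 75 mm apart at x = -66 mm, closing to 64 mm at x = -35 mm, then straight.
- channel (a point): Point on the bed in the covered channel, 88 mm past the mouth; axes as the jig's. The hidden stop's face lies between x = +33 and +63 mm of it (not visible, differs each time), so the seated blank's centre is 78 to 109 mm past the hinge. A sprung pad presses the blank to the left wall. Flap, bed and pad resist a push with at most 6 N; the stop's firm rubber face gives 1 mm per 12 N.
- flap (a joint): Yellow steel flap closing the mouth, 60 mm wide, 29 mm long, hinged along its upper edge 43 mm above the bench. Angle in rad: 0 = hanging shut, grows as it swings inward (jig +x), at most 1.45; a weak spring shuts it. With the blank or dowel under it, it rests on them at 1.2 to 1.4 and reaches 28 mm into the channel.
- blank_mid (a point): Centre of the loose wood blank (beech offcut, 60 mm wide, 85 mm long, 24 mm high, about 0.09 kg), which lies flat on the loading bed in front of the flap, its long side roughly along the jig's x. Its own y axis runs along its length (either end may be ahead), z up.
- dowel_mid (a point): Centre of the loose beech dowel, a round straight rod 16 mm thick and 220 mm long with square-cut ends, about 0.05 kg, lying on the bench to the right of the jig. Its own y axis runs along the rod. On the bench its centre is 8 mm up. It can roll.
- tape_measure: Yellow tape measure lying flat, 67 x 77 mm, 31 mm high, origin at its underside. Bystander, to be left alone.
- screw_tin: Open round tin with screws, 73 mm across, 54 mm high, origin at its underside. Bystander, to be left alone.
- bracket: Steel angle bracket standing on the bench, 60 x 40 mm, 50 mm high, origin at its underside. Bystander, to be left alone.
Things that resemble listed ones, but are neither listed nor needed, are in the scene too. What is shaped like the part that bears blank_mid but red is not meant.

How it is judged:
By the outcome, as a careful person would: the job done as asked, in the order asked, and still so for the second after the job is handed in, with the robot touching nothing.
It also fails if it takes over 54 s, if anything falls off the work surface, if the arm or the gripper's body presses on something with over 40 N, if the wrist force passes 120 N, or if a joint passes its speed limit or range.

## Working session

There is one attempt and no reset: what is moved stays moved. The work goes in short steps, Python scripts to look and compute and a tool call to move; the robot and the scene stay as the last step left them, time stands still between calls to the robot, and variables do not carry over. Pictures are saved under pics/ and viewed, on a budget of 10 in all, crops included, one or two more only if the job needs it, and the job is handed in when it is done.

Besides the shell and the picture viewer there is one more tool, called as name(argument=value, ...) on one line, values as JSON. step_arm: Moves the arm, as the interface text tells. Its arguments: {"type":"object","properties":{"motion":{"type":"array"},"newtons":{"type":"number"}},"required":["motion"]}

```bash
mkdir -p pics
cat > h.py <<'E'
from workcell import *
import numpy as np, cv2
def w(cam,p):
    T=np.array(get_calibration(cam)["world_from_camera"]); return (T@np.append(p,1))[:3]
def px(cam,P):
    c=get_calibration(cam); T=np.linalg.inv(np.array(c["world_from_camera"]))
    return cv2.projectPoints(np.array(P,float).reshape(-1,3),cv2.Rodrigues(T[:3,:3])[0],T[:3,3],np.array(c["K"]),np.array(c["dist_coeffs"]))[0].reshape(-1,2)
def cloud(cam,mask,depth):
    c=get_calibration(cam); v,u=np.nonzero(mask&(depth>0)); z=depth[v,u]
    n=cv2.undistortPoints(np.stack([u,v],1).astype(np.float64).reshape(-1,1,2),np.array(c["K"]),np.array(c["dist_coeffs"])).reshape(-1,2)
    P=np.c_[n*z[:,None],z]; T=np.array(c["world_from_camera"]); return P@T[:3,:3].T+T[:3,3]
E
python3 - <<'E'
from h import *
for c in("top","side"):
    im,d=read_camera(c); cv2.imwrite(f"pics/{c}0.png",im); np.save(f"{c}0.npy",d)
    for t in("jig","flap","blank_mid","dowel_mid","tape_measure","screw_tin","bracket"):
        for r in spot_in(c,t)[:3]: 
            p=w(c,r["xyz"]); print(c,t,round(r["score"],2),p.round(3),px(c,p).round(0)[0])
s=read_state();print(s["time"],s["tool_pos"],s["tcp_rot"],s["width"],s["wrist_force"])
E
```

```text
top jig 0.74 [0.535 0.02  0.056] [174. 197.]
top flap 0.41 [ 0.528 -0.015  0.046] [189. 200.]
top blank_mid 0.83 [ 0.474 -0.473  0.028] [379. 226.]
top blank_mid 0.64 [ 0.7   -0.095  0.035] [224. 130.]
top blank_mid 0.56 [ 0.493 -0.08   0.038] [216. 215.]
top dowel_mid 0.79 [ 0.486 -0.357  0.014] [331. 220.]
top dowel_mid 0.45 [ 0.493 -0.083  0.041] [217. 215.]
top tape_measure 0.61 [ 0.699 -0.094  0.03 ] [224. 132.]
top screw_tin 0.93 [ 0.701 -0.214  0.021] [273. 132.]
top bracket 0.7 [ 0.387 -0.056  0.003] [207. 259.]
side jig 0.95 [ 0.529 -0.012  0.022] [230. 180.]
side flap 0.68 [ 0.521 -0.013  0.026] [227. 179.]
side flap 0.53 [ 0.492 -0.098  0.031] [224. 194.]
side blank_mid 0.94 [ 0.477 -0.478  0.023] [264. 309.]
side blank_mid 0.58 [ 0.493 -0.104  0.032] [224. 195.]
side dowel_mid 0.59 [ 0.479 -0.358  0.011] [246. 268.]
side tape_measure 0.8 [ 0.692 -0.113  0.027] [298. 188.]
side tape_measure 0.37 [ 0.524 -0.009  0.026] [228. 178.]
side screw_tin 0.82 [ 0.69  -0.231  0.033] [316. 209.]
side bracket 0.82 [ 0.389 -0.08   0.024] [183. 198.]
0.8 [ 0.17732271 -0.65130833  0.25333027] [3.11378757e+00 4.16237506e-01 3.14656014e-05] 0.9979608241084249 [-0.49706883  0.86820154 -0.03960241]
```

```bash
python3 -c "
import cv2,numpy as np
cv2.imwrite('pics/both.png',cv2.resize(np.vstack([cv2.imread('pics/top0.png'),cv2.imread('pics/side0.png')]),(400,600)))"
```

```text
(no output)
```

View pics/top0.png

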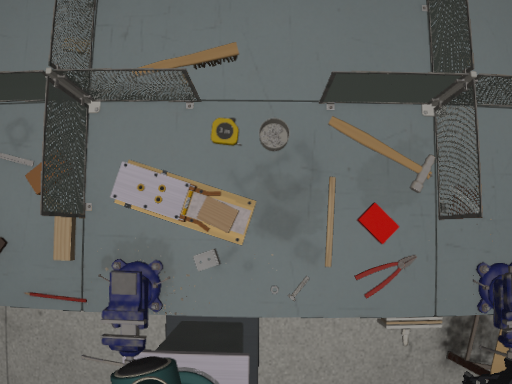

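View pics/side0.png

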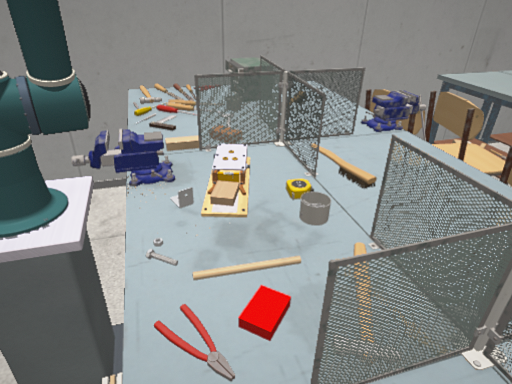

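The top view shows the jig from about (118,185) to (248,225), pushing to the upper left. The plain blank is on its bed at (217,213) and the dowel is at (331,220).

- **Blank candidates:** beech at (217,213) or red at (379,224). The beech one is plain wood and lies on the loading bed, so it fits; red is excluded.
- **Dowel candidates:** rod at (331,220), hammer handle (375,145), brush (190,58). Only the first is a plain straight rod to the right of the jig.

```bash
cat > m.py <<'E'
from h import *
im,d=read_camera("top")
def rect(P):
    (c,s,a)=cv2.minAreaRect(P[:,:2].astype(np.float32)*1000); B=cv2.boxPoints((c,s,a))
    e=[B[1]-B[0],B[2]-B[1]]; L=max(e,key=np.linalg.norm); return np.array(c).round(1),np.round(sorted(s),1),round(np.degrees(np.arctan2(L[1],L[0]))%180,2)
for t in("jig","blank_mid","dowel_mid"):
    for r in regions_of("top",t)[:3]:
        P=cloud("top",r["region"],d); print(t,round(r["score"],2),rect(P),"z",np.percentile(P[:,2],[5,50,95]).round(3),len(P))
# height-based
full=cloud("top",np.ones(d.shape,bool),d)
def box(x0,x1,y0,y1,z0,z1): return full[(full[:,0]>x0)&(full[:,0]<x1)&(full[:,1]>y0)&(full[:,1]<y1)&(full[:,2]>z0)&(full[:,2]<z1)]
print("lid",rect(box(.4,.65,-.16,.25,.053,.07)))
print("base+",rect(box(.415,.66,-.17,.25,.0085,.07)))
print("dowel",rect(box(.36,.61,-.39,-.32,.006,.03)))
big=cv2.resize(im[150:280,100:350],None,fx=3,fy=3,interpolation=cv2.INTER_CUBIC); cv2.imwrite("pics/crop1.png",big)
E
python3 m.py
```

```text
jig 0.65 (array([530.2,  13.1]), array([118.5, 359.1]), np.float32(72.99)) z [0.009 0.049 0.059] 5696
blank_mid 0.8 (array([499. , -77.7]), array([64.7, 93.1]), np.float32(64.81)) z [0.014 0.036 0.04 ] 953
blank_mid 0.57 (array([ 481.9, -474. ]), array([66.2, 87.7]), np.float32(46.66)) z [0.019 0.024 0.028] 899
dowel_mid 0.65 (array([ 483.4, -356.7]), array([ 21.7, 225.4]), np.float32(177.61)) z [-0.001  0.014  0.019] 715
lid (array([525. ,  28.4]), array([119.6, 304.5]), np.float32(62.83))
base+ (array([534.5,  39.1]), array([205.1, 417. ]), np.float32(87.82))
dowel (array([ 487.4, -358.2]), array([ 57.8, 225.1]), np.float32(0.99))
```

View pics/crop1.png

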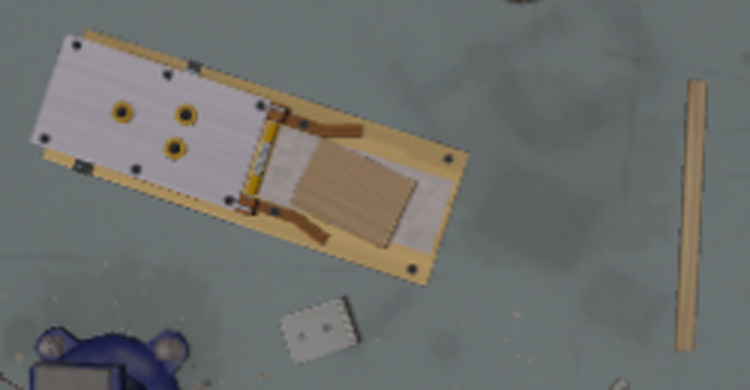

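The crop confirms it. The beech blank at (355,192) sits skewed about 8° on the bed between the rails, the flap is at (262,160), and the dowel runs from (696,80) to (684,350).

```bash
cat >> h.py <<'E'
def ray(cam,uv,z):
    c=get_calibration(cam); T=np.array(c["world_from_camera"])
    n=cv2.undistortPoints(np.array(uv,float).reshape(-1,1,2),np.array(c["K"]),np.array(c["dist_coeffs"])).reshape(-1,2)
    D=np.c_[n,np.ones(len(n))]@T[:3,:3].T; o=T[:3,3]; return (o+D*((z-o[2])/D[:,2])[:,None])[:,:2]
E
python3 - <<'E'
from h import *
f=lambda L:(np.array(L,float)+.5)/3-.5+[100,150]
b=ray("top",f([(468,152),(428,285)]),.012); l=ray("top",f([(68,36),(32,140)]),.060)
k=ray("top",f([(318,138),(416,181),(386,247),(293,202)]),.036); dw=ray("top",f([(696,80),(684,350)]),.012)
fl=ray("top",f([(276,121),(250,197)]),.043)
print("base end",b.round(4),np.linalg.norm(b[0]-b[1])); print("lid far",l.round(4))
A=b.mean(0);B=l.mean(0);u=(B-A)/np.linalg.norm(B-A);print("ang",np.degrees(np.arctan2(u[1],u[0])),"len",np.linalg.norm(B-A),"hinge",A+u*.155,"flap mid",fl.mean(0))
e=b[0]-b[1];print("ang from end edge",np.degrees(np.arctan2(e[1],e[0]))+90)
print("blank",k.mean(0).round(4),np.degrees(np.arctan2(*((k[0]-k[1])[::-1]))),np.degrees(np.arctan2(*((k[3]-k[2])[::-1]))),np.linalg.norm(np.roll(k,1,0)-k,axis=1))
H=A+u*.155;R=np.array([u,[-u[1],u[0]]]);print("blank corners in jig",((k-H)@R.T).round(4).tolist())
v=dw[0]-dw[1];print("dowel",dw.round(4),dw.mean(0),np.linalg.norm(v),np.degrees(np.arctan2(v[1],v[0])))
for n in("tape_measure","screw_tin","bracket"):
  pass
E
```

```text
base end [[ 0.5323 -0.173 ]
 [ 0.4239 -0.142 ]] 0.11272890914514386
lid far [[0.618  0.148 ]
 [0.5342 0.1745]]
ang 72.90454539677258 len 0.3334679074652403 hinge [ 0.52364309 -0.00934418] flap mid [ 0.52269392 -0.01012294]
ang from end edge 74.07838751431157
blank [ 0.4977 -0.0821] 67.16405870449984 65.22621200497582 [0.05493261 0.08587525 0.05768006 0.08273379]
blank corners in jig [[-0.0368, -0.0289], [-0.1223, -0.0204], [-0.1158, 0.037], [-0.0338, 0.0259]]
dowel [[ 0.5936 -0.3588]
 [ 0.3737 -0.3502]] [ 0.48367863 -0.35451337] 0.22008322504012184 -2.2569302943679848
```

step_arm(motion=[[[0.05,0.04,0.04,-0.02,0,0,-3],[0.05,0.085,0.085,-0.04,0,0,-6],[0.05,0.13,0.13,-0.06,0,0,-9],[0.05,0.175,0.175,-0.08,0,0,-12],[0.05,0.22,0.22,-0.1,0,0,-15],[0.05,0.26,0.265,-0.12,0,0,-17.5],[0.05,0.292,0.297,-0.14,0,0,-17.5],[0.05,0.292,0.297,-0.16,0,0,-17.5]]], newtons=80)

```text
time: 2.0
tool_pos: [0.4719, -0.3513, 0.0929]
tcp_rot: [-3.141, 0.055, -0.002]
wrist_force: [0.5, 0.1, -0.9]
width: 0.585
```

step_arm(motion=[[[0.05,-0.002,-0.002,-0.03,0,0,0],[0.05,-0.003,-0.003,-0.055,0,0,0],[0.05,-0.003,-0.003,-0.068,0,0,0],[0.05,-0.003,-0.003,-0.068,0,0,0],[0.0,-0.003,-0.003,-0.068,0,0,0],[0.0,-0.003,-0.003,-0.068,0,0,0],[0.0,-0.003,-0.003,-0.068,0,0,0],[0.0,-0.003,-0.003,-0.068,0,0,0]]], newtons=80)

```text
time: 3.0
tool_pos: [0.4698, -0.3552, 0.0265]
tcp_rot: [3.14, -0.055, 0.005]
wrist_force: [0.0, -0.6, 6.4]
width: 0.146
```

step_arm(motion=[[[0.0,0,0,0,0,0,0],[0.0,0,0,0,0,0,0],[0.0,0,0,0.01,0,0,0],[0.0,0,0,0.03,0,0,0],[0.0,0,0,0.05,0,0,0],[0.0,0,0,0.07,0,0,0],[0.0,0,0,0.07,0,0,0],[0.0,0,0,0.07,0,0,0]]])

```text
time: 4.0
tool_pos: [0.4697, -0.3551, 0.0966]
tcp_rot: [3.14, -0.055, 0.005]
wrist_force: [0.7, -0.6, -1.3]
width: 0.146
```

Run:
```python
from h import *
s=read_state();print(s["width"],s["tool_pos"])
im,d=read_camera("side"); b=cv2.resize(im[200:330,150:350],None,fx=4,fy=4,interpolation=cv2.INTER_CUBIC); cv2.imwrite("pics/side1.png",b)
```

```text
0.14558932604321698 [ 0.46968025 -0.35506241  0.09657367]
```

View pics/side1.png

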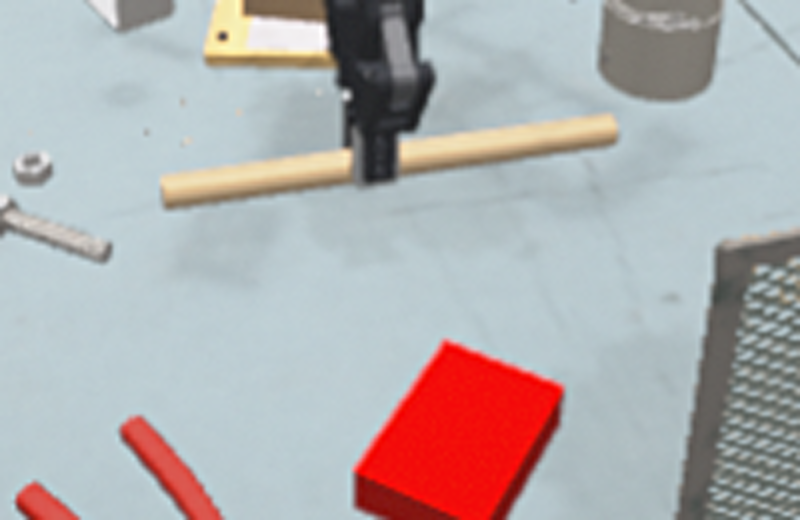

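The dowel is held near its middle, ends at crop (165,190) and (615,128), with the fingertips slightly below it. I'll measure its height and tilt in the grip.

```bash
cat > dw.py <<'E'
from h import *
s=read_state();tp=np.array(s["tool_pos"])
for c in("side","top"):
    im,d=read_camera(c); F=cloud(c,np.ones(d.shape,bool),d)
    R=cv2.Rodrigues(np.array(s["tcp_rot"]))[0]; Q=(F-tp)@R   # tool frame: x along dowel
    M=(abs(Q[:,1])<.014)&(abs(Q[:,0])<.16)&(Q[:,2]>-.01)&(Q[:,2]<.035)
    Q=Q[M]
    if len(Q)<20: print(c,len(Q)); continue
    print(c,"x ext",Q[:,0].min().round(4),Q[:,0].max().round(4))
    for x in np.arange(-.11,.15,.03):
        q=Q[abs(Q[:,0]-x)<.015]
        if len(q)>5: print(round(x,3),len(q),"y",q[:,1].min().round(4),np.median(q[:,1]).round(4),q[:,1].max().round(4),"z",q[:,2].min().round(4),np.median(q[:,2]).round(4),q[:,2].max().round(4))
E
python3 dw.py
```

```text
side x ext -0.0962 0.1232
-0.11 8 y 0.0005 0.0044 0.007 z 0.0109 0.0145 0.0251
-0.08 148 y -0.0057 0.0059 0.0096 z 0.0113 0.0147 0.0262
-0.05 141 y -0.0054 0.0062 0.0094 z 0.0105 0.0148 0.0279
-0.02 161 y -0.0087 0.0061 0.014 z -0.0096 0.0132 0.0263
0.01 65 y -0.0025 0.0083 0.0139 z -0.0051 0.015 0.0248
0.04 128 y -0.0019 0.0068 0.0108 z 0.0108 0.0149 0.0256
0.07 121 y -0.0031 0.0067 0.0103 z 0.01 0.0149 0.0256
0.1 123 y -0.0041 0.007 0.0106 z 0.0108 0.015 0.0249
0.13 30 y -0.0025 0.0072 0.0096 z 0.0115 0.0151 0.0247
top x ext -0.0944 0.1225
-0.08 91 y -0.0064 0.0004 0.0086 z 0.0051 0.0119 0.0186
-0.05 91 y -0.0074 -0.0007 0.0097 z 0.0074 0.0118 0.0217
-0.02 7 y -0.006 -0.004 0.0009 z 0.0099 0.0121 0.0159
0.07 37 y -0.0072 -0.0032 0.0083 z 0.0068 0.013 0.0212
0.1 91 y -0.007 0.0003 0.0086 z 0.0072 0.0122 0.0196
0.13 23 y -0.0068 -0.0005 0.0072 z 0.0087 0.0127 0.0208
```

step_arm(motion=[[[0.0,-0.003,0.01,0,0,0,9.4],[0.0,-0.006,0.02,0,0,0,18.8],[0.0,-0.009,0.03,0,0,0,28.2],[0.0,-0.012,0.04,0,0,0,37.6],[0.0,-0.015,0.05,0,0,0,47],[0.0,-0.018,0.06,0,0,0,56.4],[0.0,-0.021,0.072,0,0,0,65.8],[0.0,-0.024,0.083,0,0,0,75]]], newtons=100)

```text
time: 5.15
tool_pos: [0.4445, -0.2709, 0.0945]
tcp_rot: [-2.519, -1.874, -0.001]
wrist_force: [0.4, 0.3, -0.6]
width: 0.143
```

step_arm(motion=[[[0.0,0.001,-0.001,-0.01,0,0,-0.3],[0.0,0.001,-0.001,-0.03,0,0,-0.3],[0.0,0.001,-0.001,-0.045,0,0,-0.3],[0.0,0.001,-0.001,-0.052,0,0,-0.3],[0.0,0.001,-0.001,-0.052,0,0,-0.3],[0.0,0.001,-0.001,-0.052,0,0,-0.3],[0.0,0.001,-0.001,-0.052,0,0,-0.3],[0.0,0.001,-0.001,-0.052,0,0,-0.3]]])

```text
time: 6.15
tool_pos: [0.4458, -0.2721, 0.043]
tcp_rot: [-2.524, -1.868, -0.002]
wrist_force: [0.4, -0.3, -1.1]
width: 0.137
```

```bash
python3 dw.py | grep -v '^-'
python3 - <<'E'
from h import *
s=read_state();print(s["time"],s["tool_pos"],s["tcp_rot"],s["wrist_force"])
im,d=read_camera("top"); a=cv2.resize(im[150:280,100:350],None,fx=2.4,fy=2.4,interpolation=cv2.INTER_CUBIC)
im,d=read_camera("side"); b=cv2.resize(im[130:260,150:400],None,fx=2.2,fy=2.2,interpolation=cv2.INTER_CUBIC); b=cv2.copyMakeBorder(b,0,0,0,a.shape[1]-b.shape[1],0)
cv2.imwrite("pics/c2.png",np.vstack([a,b])[:600])
E
```

```text
side x ext -0.0996 0.0916
0.01 53 y -0.0124 -0.0005 0.0061 z -0.0099 0.0124 0.0152
0.04 33 y -0.0062 -0.0009 0.0036 z 0.011 0.0129 0.0179
0.07 21 y -0.0061 -0.002 0.0015 z 0.0107 0.0137 0.0186
top x ext 0.062 0.16
0.07 61 y -0.0067 0.0008 0.0091 z 0.0059 0.0123 0.0208
0.1 82 y -0.0066 0.0011 0.0089 z 0.0071 0.0119 0.0198
0.13 128 y -0.0138 0.0001 0.014 z 0.0075 0.0297 0.0347
6.25 [ 0.44565838 -0.271975    0.04282705] [-2.52403745e+00 -1.86741484e+00 -1.43362120e-03] [-0.53985569 -0.64225486 -0.42685404]
```

View pics/c2.png

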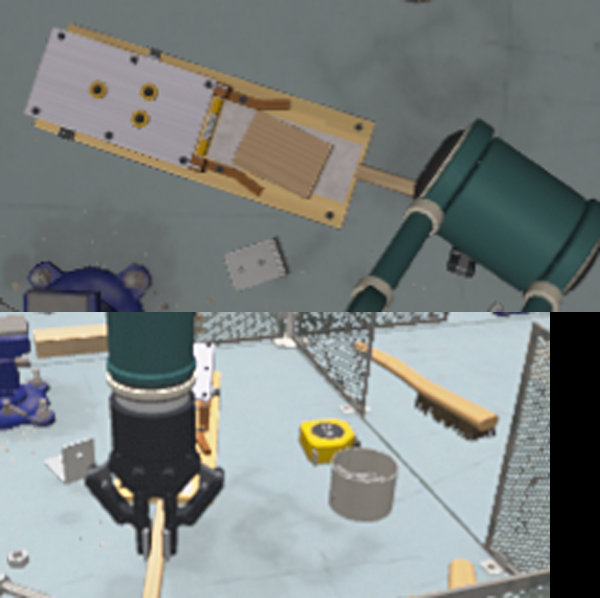

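The dowel tip at (358,175) sits on the jig's centre line just behind the blank, clear of everything. Next I push in.

step_arm(motion=[[[0.0,0.0032,0.0105,0,0,0,0],[0.0,0.0064,0.021,0,0,0,0],[0.0,0.0098,0.032,0,0,0,0],[0.0,0.0132,0.043,0,0,0,0],[0.0,0.0165,0.054,0,0,0,0],[0.0,0.0199,0.065,0,0,0,0],[0.0,0.0232,0.076,0,0,0,0],[0.0,0.0263,0.086,0,0,0,0]]])

```text
time: 7.35
tool_pos: [0.4736, -0.1868, 0.0436]
tcp_rot: [2.524, 1.867, 0.003]
wrist_force: [0.9, -5.1, -1.1]
width: 0.139
```

```bash
cat > st.py <<'E'
from h import *
s=read_state();p=np.array(s["tool_pos"])[:2]-[.5236,-.0094];a=np.radians(72.95);u=np.array([np.cos(a),np.sin(a)]);n=np.array([-u[1],u[0]])
r=np.array(s["tcp_rot"]);f=np.array(s["wrist_force"])
print("t",s["time"],"front x",(p@u+.124).round(4),"y",(p@n).round(4),"z",s["tool_pos"][2],"yaw",np.degrees(2*np.arctan(r[1]/r[0])),"F along",f[:2]@u,"lat",f[:2]@n,f[2])
E
python3 st.py
python3 - <<'E'
from h import *
im,d=read_camera("top"); cv2.imwrite("pics/c3.png",cv2.resize(im[170:270,140:290],None,fx=4,fy=4,interpolation=cv2.INTER_CUBIC))
E
```

```text
t 7.35 front x -0.0603 y -0.0043 z 0.04359054323223311 yaw 72.97761800764285 F along -4.5942388968883465 lat -2.3792981884477817 -1.1261144187202135
```

View pics/c3.png

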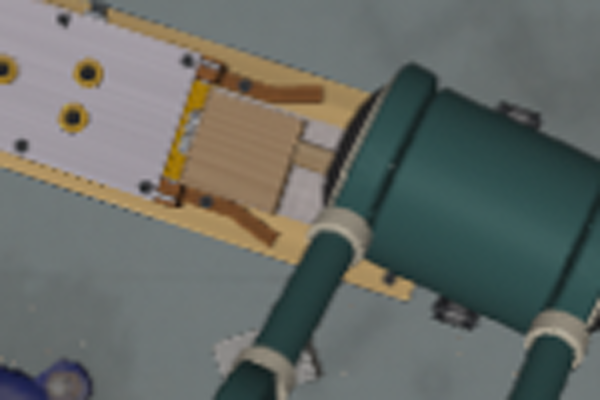

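The blank is now straight between the rails with its nose past the flap (180,140). Friction is about 5 N and the dowel is 4 mm right of centre, so I'll trim that while continuing.

step_arm(motion=[[[0.0,0.003,0.013,0,0,0,0],[0.0,0.006,0.026,-0.001,0,0,0],[0.0,0.01,0.039,-0.001,0,0,0],[0.0,0.0135,0.052,-0.001,0,0,0],[0.0,0.0168,0.064,-0.001,0,0,0],[0.0,0.0198,0.074,-0.001,0,0,0],[0.0,0.022,0.082,-0.001,0,0,0],[0.0,0.0232,0.0862,-0.001,0,0,0]]])

```text
time: 8.4
tool_pos: [0.4966, -0.0987, 0.0423]
tcp_rot: [2.525, 1.869, 0.003]
wrist_force: [0.9, -1.9, 0.2]
width: 0.133
```

```bash
python3 st.py
```

```text
t 8.4 front x 0.0307 y -0.0004 z 0.04231992143266101 yaw 73.01468329907799 F along -1.5540566955646629 lat -1.4391462870443457 0.1896128152338742
```

step_arm(motion=[[[0.0,0.0002,0.0006,0,0,0,0],[0.0,0.0004,0.0012,0,0,0,0],[0.0,0.0006,0.0018,0,0,0,0],[0.0,0.0008,0.0024,0,0,0,0],[0.0,0.0009,0.0028,0,0,0,0],[0.0,0.0009,0.0028,0,0,0,0],[0.0,0.0009,0.0028,0,0,0,0],[0.0,0.0009,0.0028,0,0,0,0]]])

```text
time: 9.4
tool_pos: [0.4972, -0.0958, 0.0422]
tcp_rot: [-2.525, -1.869, -0.002]
wrist_force: [-0.5, -1.9, -2.6]
width: 0.141
```

```bash
python3 st.py
```

```text
t 9.4 front x 0.0336 y -0.0001 z 0.04217327563225806 yaw 73.02072498510071 F along -1.961436430658086 lat -0.04794665246252155 -2.5566051894074793
```

step_arm(motion=[[[0.0,0.0001,0.0004,0,0,0,0],[0.0,0.0002,0.0008,0,0,0,0],[0.0,0.0004,0.0012,0,0,0,0],[0.0,0.0005,0.0016,0,0,0,0],[0.0,0.0005,0.0016,0,0,0,0],[0.0,0.0005,0.0016,0,0,0,0],[0.0,0.0005,0.0016,0,0,0,0],[0.0,0.0005,0.0016,0,0,0,0]]])

```text
time: 10.4
tool_pos: [0.4978, -0.0942, 0.0422]
tcp_rot: [-2.525, -1.869, -0.003]
wrist_force: [-1.1, -0.8, -1.7]
width: 0.138
```

step_arm(motion=[[[0.0,0.0001,0.0004,0,0,0,0],[0.0,0.0002,0.0008,0,0,0,0],[0.0,0.0004,0.0012,0,0,0,0],[0.0,0.0005,0.0016,0,0,0,0],[0.0,0.0005,0.0016,0,0,0,0],[0.0,0.0005,0.0016,0,0,0,0],[0.0,0.0005,0.0016,0,0,0,0],[0.0,0.0005,0.0016,0,0,0,0]]])

```text
time: 11.4
tool_pos: [0.4983, -0.0926, 0.0422]
tcp_rot: [-2.525, -1.869, -0.003]
wrist_force: [-1.1, -1.8, -2.1]
width: 0.138
```

step_arm(motion=[[[0.0,0.0001,0.0004,0,0,0,0],[0.0,0.0002,0.0008,0,0,0,0],[0.0,0.0004,0.0012,0,0,0,0],[0.0,0.0005,0.0016,0,0,0,0],[0.0,0.0005,0.0017,0,0,0,0],[0.0,0.0005,0.0017,0,0,0,0],[0.0,0.0005,0.0017,0,0,0,0],[0.0,0.0005,0.0017,0,0,0,0]]])

```text
time: 12.4
tool_pos: [0.4989, -0.0908, 0.0422]
tcp_rot: [-2.525, -1.869, -0.003]
wrist_force: [-1.0, -1.3, -1.6]
width: 0.135
```

step_arm(motion=[[[0.0,0.0001,0.0004,0,0,0,0],[0.0,0.0002,0.0008,0,0,0,0],[0.0,0.0004,0.0012,0,0,0,0],[0.0,0.0005,0.0016,0,0,0,0],[0.0,0.0005,0.0017,0,0,0,0],[0.0,0.0005,0.0017,0,0,0,0],[0.0,0.0005,0.0017,0,0,0,0],[0.0,0.0005,0.0017,0,0,0,0]]])

```text
time: 13.4
tool_pos: [0.4994, -0.0891, 0.0422]
tcp_rot: [-2.525, -1.869, -0.003]
wrist_force: [-0.9, -1.3, -1.3]
width: 0.141
```

step_arm(motion=[[[0.0,0.0001,0.0004,0,0,0,0],[0.0,0.0002,0.0008,0,0,0,0],[0.0,0.0004,0.0012,0,0,0,0],[0.0,0.0005,0.0016,0,0,0,0],[0.0,0.0005,0.0017,0,0,0,0],[0.0,0.0005,0.0017,0,0,0,0],[0.0,0.0005,0.0017,0,0,0,0],[0.0,0.0005,0.0017,0,0,0,0]]])

```text
time: 14.4
tool_pos: [0.4999, -0.0874, 0.0422]
tcp_rot: [-2.525, -1.869, -0.003]
wrist_force: [-0.6, -0.4, -1.0]
width: 0.135
```

step_arm(motion=[[[0.0,0.0001,0.0002,0,0,0,0],[0.0,0.0001,0.0004,0,0,0,0],[0.0,0.0002,0.0006,0,0,0,0],[0.0,0.0003,0.0008,0,0,0,0],[0.0,0.0003,0.001,0,0,0,0],[0.0,0.0004,0.0012,0,0,0,0],[0.0,0.0004,0.0014,0,0,0,0],[0.0,0.0005,0.0017,0,0,0,0]]])

```text
time: 15.4
tool_pos: [0.5004, -0.0857, 0.0423]
tcp_rot: [-2.525, -1.869, -0.003]
wrist_force: [-0.9, -1.2, -3.0]
width: 0.137
```

step_arm(motion=[[[0.0,0.0001,0.0002,0,0,0,0],[0.0,0.0001,0.0004,0,0,0,0],[0.0,0.0002,0.0006,0,0,0,0],[0.0,0.0003,0.0008,0,0,0,0],[0.0,0.0003,0.001,0,0,0,0],[0.0,0.0004,0.0012,0,0,0,0],[0.0,0.0004,0.0014,0,0,0,0],[0.0,0.0005,0.0017,0,0,0,0]]])

```text
time: 16.4
tool_pos: [0.501, -0.084, 0.0423]
tcp_rot: [-2.525, -1.869, -0.003]
wrist_force: [-0.0, -2.3, -1.8]
width: 0.137
```

step_arm(motion=[[[0.0,0.0001,0.0002,0,0,0,0],[0.0,0.0001,0.0004,0,0,0,0],[0.0,0.0002,0.0006,0,0,0,0],[0.0,0.0003,0.0008,0,0,0,0],[0.0,0.0003,0.001,0,0,0,0],[0.0,0.0004,0.0012,0,0,0,0],[0.0,0.0004,0.0014,0,0,0,0],[0.0,0.0005,0.0017,0,0,0,0]]])

```text
time: 17.4
tool_pos: [0.5015, -0.0823, 0.0423]
tcp_rot: [-2.525, -1.869, -0.003]
wrist_force: [-0.7, -1.7, -2.3]
width: 0.139
```

step_arm(motion=[[[0.0,0.0001,0.0002,0,0,0,0],[0.0,0.0001,0.0004,0,0,0,0],[0.0,0.0002,0.0006,0,0,0,0],[0.0,0.0003,0.0008,0,0,0,0],[0.0,0.0003,0.001,0,0,0,0],[0.0,0.0004,0.0012,0,0,0,0],[0.0,0.0004,0.0014,0,0,0,0],[0.0,0.0005,0.0017,0,0,0,0]]])

```text
time: 18.4
tool_pos: [0.502, -0.0806, 0.0423]
tcp_rot: [-2.525, -1.869, -0.003]
wrist_force: [-0.8, -1.3, -1.9]
width: 0.137
```

step_arm(motion=[[[0.0,0.0001,0.0002,0,0,0,0],[0.0,0.0001,0.0004,0,0,0,0],[0.0,0.0002,0.0006,0,0,0,0],[0.0,0.0003,0.0008,0,0,0,0],[0.0,0.0003,0.001,0,0,0,0],[0.0,0.0004,0.0012,0,0,0,0],[0.0,0.0004,0.0014,0,0,0,0],[0.0,0.0005,0.0017,0,0,0,0]]])

```text
time: 19.4
tool_pos: [0.5025, -0.0789, 0.0423]
tcp_rot: [-2.525, -1.869, -0.003]
wrist_force: [-1.0, -1.2, -1.9]
width: 0.135
```

step_arm(motion=[[[0.0,0.0001,0.0002,0,0,0,0],[0.0,0.0001,0.0004,0,0,0,0],[0.0,0.0002,0.0006,0,0,0,0],[0.0,0.0003,0.0008,0,0,0,0],[0.0,0.0003,0.001,0,0,0,0],[0.0,0.0004,0.0012,0,0,0,0],[0.0,0.0004,0.0014,0,0,0,0],[0.0,0.0005,0.0017,0,0,0,0]]])

```text
time: 20.4
tool_pos: [0.503, -0.0772, 0.0423]
tcp_rot: [-2.525, -1.868, -0.003]
wrist_force: [-0.3, -1.8, -2.4]
width: 0.134
```

step_arm(motion=[[[0.0,0.0001,0.0002,0,0,0,0],[0.0,0.0001,0.0004,0,0,0,0],[0.0,0.0002,0.0006,0,0,0,0],[0.0,0.0003,0.0008,0,0,0,0],[0.0,0.0003,0.001,0,0,0,0],[0.0,0.0004,0.0012,0,0,0,0],[0.0,0.0004,0.0014,0,0,0,0],[0.0,0.0005,0.0017,0,0,0,0]]])

```text
time: 21.4
tool_pos: [0.5035, -0.0756, 0.0423]
tcp_rot: [2.525, 1.869, 0.003]
wrist_force: [-1.5, -3.2, -1.7]
width: 0.14
```

step_arm(motion=[[[0.0,0.0,0.0001,0,0,0,0],[0.0,0.0001,0.0002,0,0,0,0],[0.0,0.0001,0.0003,0,0,0,0],[0.0,0.0001,0.0004,0,0,0,0],[0.0,0.0002,0.0005,0,0,0,0],[0.0,0.0002,0.0006,0,0,0,0],[0.0,0.0002,0.0007,0,0,0,0],[0.0,0.0002,0.0008,0,0,0,0]]])

```text
time: 22.4
tool_pos: [0.5036, -0.0753, 0.0423]
tcp_rot: [2.525, 1.869, 0.002]
wrist_force: [-1.7, -6.3, -2.3]
width: 0.137
```

Contact with the stop: the advance stalls and force rises. I'll raise the force gradually.

step_arm(motion=[[[0.0,0.0002,0.0008,0,0,0,0],[0.0,0.0003,0.001,0,0,0,0],[0.0,0.0004,0.0012,0,0,0,0],[0.0,0.0004,0.0014,0,0,0,0],[0.0,0.0005,0.0016,0,0,0,0],[0.0,0.0005,0.0016,0,0,0,0],[0.0,0.0005,0.0016,0,0,0,0],[0.0,0.0005,0.0016,0,0,0,0]]])

```text
time: 23.4
tool_pos: [0.5038, -0.075, 0.0423]
tcp_rot: [2.523, 1.869, -0.001]
wrist_force: [-2.2, -9.3, -1.8]
width: 0.137
```

```bash
python3 st.py
```

```text
t 23.4 front x 0.0555 y -0.0003 z 0.042275407181582465 yaw 73.05957975251535 F along -9.530791141545846 lat -0.637509641971685 -1.7847210482194458
```

step_arm(motion=[[[0.0,0.0004,0.0014,0,0,0,0],[0.0,0.0005,0.0017,0,0,0,0],[0.0,0.0006,0.002,0,0,0,0],[0.0,0.0007,0.0023,0,0,0,0],[0.0,0.0007,0.0023,0,0,0,0],[0.0,0.0007,0.0023,0,0,0,0],[0.0,0.0007,0.0023,0,0,0,0],[0.0,0.0007,0.0023,0,0,0,0]]])

```text
time: 24.4
tool_pos: [0.504, -0.0746, 0.0422]
tcp_rot: [2.52, 1.869, -0.005]
wrist_force: [-3.5, -12.7, -1.9]
width: 0.135
```

```bash
python3 st.py
```

```text
t 24.4 front x 0.0559 y -0.0004 z 0.04224918675222294 yaw 73.12157852250627 F along -13.13550957605527 lat -0.3469370414223924 -1.8935302979971056
```

step_arm(motion=[[[0.0,0.0007,0.0022,0,0,0,0],[0.0,0.0007,0.0022,0,0,0,0],[0.0,0.0007,0.0022,0,0,0,0],[0.0,0.0007,0.0022,0,0,0,0],[0.0,0.0007,0.0022,0,0,0,0],[0.0,0.0007,0.0022,0,0,0,0],[0.0,0.0007,0.0022,0,0,0,0],[0.0,0.0007,0.0022,0,0,0,0]]])

```text
time: 25.4
tool_pos: [0.5041, -0.0746, 0.0423]
tcp_rot: [2.518, 1.869, -0.01]
wrist_force: [-3.4, -13.0, -2.0]
width: 0.135
```

```bash
python3 st.py
```

```text
t 25.4 front x 0.056 y -0.0005 z 0.042280457941988384 yaw 73.17891673923474 F along -13.451948214430486 lat -0.6103063191769108 -1.963863811559424
```

Held at about 13.5 N for over a second, with the blank against the stop. Now I draw the dowel out along the axis.

step_arm(motion=[[[0.0,-0.0029,-0.0096,0,0,0,0],[0.0,-0.0102,-0.0335,0,0,0,0],[0.0,-0.0193,-0.063,0,0,0,0],[0.0,-0.0284,-0.093,0,0,0,0],[0.0,-0.0376,-0.123,0,0,0,0],[0.0,-0.0468,-0.153,0,0,0,0],[0.0,-0.0566,-0.185,0,0,0,0],[0.0,-0.0664,-0.217,0,0,0,0]]])

```text
time: 26.4
tool_pos: [0.4383, -0.2925, 0.0429]
tcp_rot: [2.517, 1.868, -0.007]
wrist_force: [0.2, -0.4, -0.1]
width: 0.137
```

```bash
python3 st.py;python3 - <<'E'
from h import *
im,d=read_camera("top"); cv2.imwrite("pics/c4.png",cv2.resize(im[150:280,100:300],None,fx=4,fy=4,interpolation=cv2.INTER_CUBIC))
E
```

```text
t 26.4 front x -0.1717 y -0.0014 z 0.042883677196576694 yaw 73.1489684254489 F along -0.29480008166837374 lat -0.27563038280161073 -0.13298275284079175
```

View pics/c4.png

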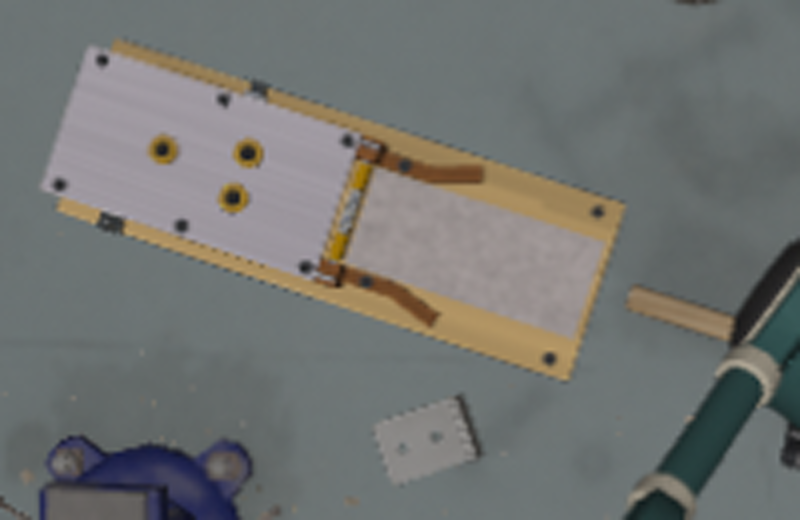

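The bed is empty, the flap is shut (345,215), and the dowel tip is outside at (630,300). The jig and bracket look undisturbed. Next I lay the dowel back where it was.

step_arm(motion=[[[0.0,0.003,-0.015,0.02,0,0,-9.4],[0.0,0.007,-0.025,0.04,0,0,-18.8],[0.0,0.011,-0.033,0.04,0,0,-28.2],[0.0,0.015,-0.04,0.04,0,0,-37.6],[0.0,0.02,-0.047,0.04,0,0,-47],[0.0,0.024,-0.053,0.04,0,0,-56.4],[0.0,0.028,-0.058,0.04,0,0,-65.8],[0.0,0.0314,-0.0625,0.04,0,0,-75.2]]])

```text
time: 27.45
tool_pos: [0.4703, -0.3584, 0.0837]
tcp_rot: [3.137, -0.066, -0.013]
wrist_force: [-0.0, 0.5, -0.7]
width: 0.139
```

```bash
python3 dw.py; python3 st.py
```

```text
side x ext -0.0962 0.1232
-0.11 8 y -0.0027 0.003 0.0062 z 0.0118 0.0136 0.0239
-0.08 144 y -0.0058 0.0056 0.0093 z 0.0097 0.0147 0.0257
-0.05 140 y -0.0035 0.0058 0.0096 z 0.0106 0.0146 0.0261
-0.02 174 y -0.0096 0.0065 0.014 z -0.0088 0.0133 0.026
0.01 68 y -0.0044 0.0077 0.0138 z -0.0035 0.0147 0.0254
0.04 123 y -0.0046 0.0067 0.0101 z 0.0108 0.015 0.027
0.07 124 y -0.0032 0.0068 0.0118 z 0.0109 0.0152 0.0273
0.1 120 y -0.003 0.0076 0.0107 z 0.011 0.0153 0.0263
0.13 31 y -0.0037 0.007 0.0099 z 0.0117 0.0151 0.0267
top x ext -0.0944 0.1232
-0.08 92 y -0.0071 0.0002 0.0095 z 0.0057 0.0117 0.0203
-0.05 90 y -0.0067 -0.0001 0.0095 z 0.007 0.0113 0.0187
-0.02 11 y -0.006 -0.0031 0.0036 z 0.0097 0.0123 0.0168
0.07 17 y -0.0055 -0.003 0.001 z 0.0083 0.0133 0.0163
0.1 85 y -0.0054 0.0022 0.0111 z 0.0056 0.0124 0.0215
0.13 28 y -0.0048 0.0017 0.0093 z 0.0079 0.0121 0.0168
t 27.55 front x -0.2255 y -0.0516 z 0.08377025320901206 yaw -2.134217370804372 F along 0.23324004057602524 lat 0.019507666635501242 0.26292304181742954
```

step_arm(motion=[[[0.0,0,0,-0.02,0,0,0],[0.0,0,0,-0.035,0,0,0],[0.0,0,0,-0.045,0,0,0],[0.0,0,0,-0.05,0,0,0],[0.0,0,0,-0.053,0,0,0],[0.0,0,0,-0.055,0,0,0],[0.0,0,0,-0.0565,0,0,0],[0.0,0,0,-0.0565,0,0,0]]])

```text
time: 28.55
tool_pos: [0.4707, -0.3589, 0.0276]
tcp_rot: [3.136, -0.058, -0.012]
wrist_force: [0.3, -0.3, 0.3]
width: 0.136
```

step_arm(motion=[[[0.0,0,0,-0.0006,0,0,0],[0.0,0,0,-0.0006,0,0,0],[0.018,0,0,-0.0006,0,0,0],[0.024,0,0,-0.0006,0,0,0],[0.03,0,0,-0.0006,0,0,0],[0.04,0,0,0,0,0,0],[0.045,0,0,0,0,0,0],[0.045,0,0,0,0,0,0]]], newtons=20)

```text
time: 29.55
tool_pos: [0.4707, -0.3589, 0.0276]
tcp_rot: [3.136, -0.058, -0.012]
wrist_force: [-0.5, -0.2, -0.2]
width: 0.529
```

step_arm(motion=[[[0.045,0,0,0,0,0,0],[0.045,0,0,0.01,0,0,0],[0.045,0,0,0.03,0,0,0],[0.045,0,0,0.06,0,0,0],[0.045,0,0,0.1,0,0,0],[0.045,-0.01,-0.03,0.14,0,0,0],[0.045,-0.03,-0.07,0.16,0,0,0],[0.045,-0.05,-0.1,0.17,0,0,0]]])

```text
time: 30.55
tool_pos: [0.4213, -0.4613, 0.2022]
tcp_rot: [3.132, -0.058, -0.006]
wrist_force: [-0.4, 0.2, -0.1]
width: 0.524
```

Run:
```python
from h import *
s=read_state();print(s["time"],s["tool_pos"],s["width"],s["wrist_force"])
for c in("top","side"):
    im,d=read_camera(c); cv2.imwrite(f"pics/{c}9.png",im)
    for t in("flap","blank_mid","dowel_mid","tape_measure","screw_tin","bracket"):
        for r in spot_in(c,t)[:2]: print(c,t,round(r["score"],2),w(c,r["xyz"]).round(3))
a=cv2.imread("pics/top9.png")[110:290,90:410]; b=cv2.imread("pics/side9.png")[130:310,150:350]
cv2.imwrite("pics/fin.png",np.hstack([cv2.resize(a,(480,270)),cv2.resize(b,(300,270))]))
```

```text
30.55 [ 0.4212701  -0.46128493  0.20221019] 0.5243240690259372 [-0.38330011  0.23743742 -0.05863657]
top blank_mid 0.7 [ 0.479 -0.474  0.027]
top dowel_mid 0.56 [ 0.487 -0.36   0.011]
top tape_measure 0.88 [ 0.698 -0.094  0.032]
top screw_tin 0.88 [ 0.702 -0.216  0.023]
side flap 0.39 [ 0.463 -0.081  0.007]
side blank_mid 0.94 [ 0.473 -0.483  0.023]
side dowel_mid 0.57 [ 0.478 -0.36   0.012]
side tape_measure 0.8 [ 0.69  -0.109  0.025]
side tape_measure 0.73 [ 0.461 -0.079  0.011]
side screw_tin 0.66 [ 0.69  -0.228  0.033]
side screw_tin 0.21 [ 0.691 -0.108  0.026]
side bracket 0.62 [ 0.389 -0.079  0.028]
```

View pics/fin.png

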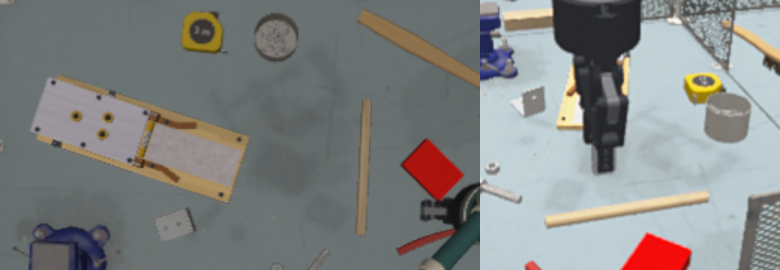

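The dowel lies on the bench at (363,167), the tape, tin and bracket are unmoved, the flap looks shut as at the start, and the gripper is clear. Handing in.

```bash
python3 -c "
from workcell import *
print(finish_job())"
```

```text
the job is handed in; nothing more can be done
None
```

I loaded the jig and handed the job in at about 31 s of the 54 s allowed. I pushed the blank through the flap with the dowel and seated it against the stop, then drew the dowel out and laid it back within about 6 mm of where it had lain.

- **Seating:** The push met the stop with the dowel tip about 55 mm past the hinge, inside the expected range. From there the force rose to 13.1–13.5 N and was held for over 1 s. The highest force read was 13.5 N, though forces are only reported at the end of each move.
- **Final pictures:** The bed is empty, the flap looks shut as at the start, and the dowel lies still on the bench clear of the jig. The tape, tin and bracket were found within a few mm of where they started, which is within the networks' error.
- **Not confirmed:** The seated blank is hidden under the lid, so its position rests on the force and travel readings only. In the final pictures the networks didn't find the flap from the top camera, and the side view of it was blocked by the gripper with only false hits on the empty bed. "Shut" therefore rests on the top pictures. The networks' "blank" hits were the red block, and the bracket was found only from the side.

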